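# Sweep the plantain slices off the prep board into the container

### The arm

A 6-joint arm with a two-finger parallel gripper is mounted at the origin on the work surface. World frame = base frame: x ahead of the robot, y to its left, z up, the work surface at z = 0. Lengths are in m, angles in rad, forces in N, time in s.
With the tool pointing down it reaches from about 0.35 to 0.775 m from the base axis. Payload 7.3 kg.
Tool frame: the origin (TCP) lies at the very end of the fingers, on their centre line; the grasp point (between the pads) lies 19 mm behind it; z points along the fingers, y is the direction in which the jaws open and shut (so a half turn about z gives the same grasp; the last joint's range is limited). The gripper opens to 92 mm and grips with 3 to 60 N. Pads are 19 mm wide; open, the fingers measure 130 mm over their backs; the gripper's body (75 mm by 190 mm) begins 47 mm behind the grasp point.
Start: joints at [-1.303, 0.342, 1.524, -0, 1.275, -0.146], TCP at [0.211, -0.481, 0.227] pointing down, gripper open.
Joint ranges: [-2.53, 2.53], [-0.77, 2.02], [0.04, 2.7], [-1, 4.14], [0.28, 2.66], [-3.11, 3.11]. Speed limits (rad/s): [2.57, 2.57, 3.14, 3.14, 3.14, 3.14].

### API

Orientations are given as [roll, pitch, yaw] about the fixed x, y, z axes, in that order (R = Rz(yaw) Ry(pitch) Rx(roll)).
In Python, from workcell import manip, eyes gives the robot as it stands.
- The arm moves only by the tool drive_tool, never from a script. Its argument "steps" is one flat list of numbers, 6 for each row, row after row: the shift along the tool's x, y, z in m, then the turn, a rotation vector about the tool's x, y, z in degrees. A call has 1 to 20 rows; each row is the pose to reach, as a shift and turn from the pose measured when the call began, along the tool's axes at that moment; what a row does not reach only later rows make up. A row lasts 1/8 s, in which the tool goes at most 62.5 mm and 10.7 degrees, less where a joint would pass 70% of its speed; a pose out of reach is approached as far as the arm can. A call with a gripper value outside its range is refused whole. "claw" is the opening in per cent of the stroke, from 0 (shut) to 100 (fully open), set as the call begins (left out, the last holds). The fingers move at their own pace and stop on an object; the grip force is fixed at half the most. Time passes only in rows, so rows that repeat a pose let the fingers close. It gives the time, the measured TCP pose, the force and the opening at its end, in the units of the state.
- manip.observe(): the state, without advancing time (a new reading comes with each control period).
- eyes.capture(name): name is "scene" or "top" or "wrist"; returns a dict with "frame" (480x640x3 uint8, red, green, blue), "mtx" (3x3 intrinsics, pixels), "k1" (the pictures are not rectified: a ray, as slopes to the right and down, at radius r is drawn at 1 + k1 r^2 times it, then the intrinsics apply), "eye" and "rotation" of the camera in the world. Camera axes: x right, y up, looking along -z (the intrinsics and any distortion apply to the point x, -y, -z); pixel columns grow to the right and rows downward; lengths in m; the calibration is good to about 2 mm. A picture is of the moment at which its call begins. There is no depth.
- manip.sign_off(): hands the job in, once; it reports no verdict.
The state is a dict: "time": time; "joint_positions": joint angles; "joint_velocities": joint speeds; "joint_torque": joint torques, N m; "eef_pos": TCP position; "orientation": TCP orientation; "wrist_force": force on the tool from outside, world axes, zero at the start; "wrist_torque": the same for the moment, N m; "gripper_width": finger opening in m.
Only numpy, scipy, OpenCV 4.12 (cv2) and the standard library are available. Lean on these libraries where they do the work, as an engineer would, in place of code of your own. Each camera call takes 0.05 s, during which the arm holds its last target.

### The job

Sweep all four plantain slices along the prep board with your fingertips so that they drop through the board's opening into the clear container underneath. Only push them: do not pinch, squeeze or lift a slice. Leave the wooden salt cellar standing where it is on the board, and the turner, the rolling pin and the container's lid where they lie.

Things in the scene. Friction and masses are not known exactly. Their poses are not given: they have to be found in the camera images.
- board: raised dark-wood prep board, fixed, 365 x 250 mm, its flat top 80 mm above the counter, slab 20 mm thick, no rim. Origin on the counter; its x axis runs along the board towards the end with the opening (roughly to the robot's left), y across it, z up. The slab spans x -200 to +165 mm and y -125 to +125 mm; the rectangular drop-through opening spans x +50 to +135 mm and y -95 to +95 mm
- container: clear plastic food container without its lid, fixed under the opening, 100 mm (x) x 206 mm (y) outside, 57 mm high, walls and floor 3 mm. Origin at the centre of its underside on the counter; axes parallel to the board's
- slice1: raw plantain slice, a firm flat disc 36 mm in diameter and 18 mm thick, about 18 g, cream-yellow with a darker core; one of four alike. Origin at its centre, so it reads 9 mm above the board's top while it lies flat on it. It slides without rolling; it drops once its centre is past the opening's edge
- slice2: raw plantain slice, a firm flat disc 36 mm in diameter and 18 mm thick, about 18 g, cream-yellow with a darker core; one of four alike. Origin at its centre, so it reads 9 mm above the board's top while it lies flat on it. It slides without rolling; it drops once its centre is past the opening's edge
- slice3: raw plantain slice, a firm flat disc 36 mm in diameter and 18 mm thick, about 18 g, cream-yellow with a darker core; one of four alike. Origin at its centre, so it reads 9 mm above the board's top while it lies flat on it. It slides without rolling; it drops once its centre is past the opening's edge
- slice4: raw plantain slice, a firm flat disc 36 mm in diameter and 18 mm thick, about 18 g, cream-yellow with a darker core; one of four alike. Origin at its centre, so it reads 9 mm above the board's top while it lies flat on it. It slides without rolling; it drops once its centre is past the opening's edge
- salt_cellar: small turned wooden salt pot with lid, loose, 48 mm in diameter, 42 mm high, 90 g, standing on the board's top among the slices, sometimes between a slice and the opening. Origin at the centre of its underside
- container_lid: snap lid of the container with blue clips, loose, 138 x 244 mm over the clips, 9 mm thick, flat on the counter to the left beyond the board's open end. Origin at the centre of its underside
- turner: black plastic turner, loose, 324 mm long, 75 mm wide at its slotted blade, 12 mm high, flat on the counter to the right of the board. Origin on its underside where the handle meets the neck, 170 mm from the handle's end; x towards the blade
- rolling_pin: wooden rolling pin, loose, barrel 52 mm in diameter and 240 mm long, 440 mm with handles, lying on the counter on the far side of the board, roughly along the robot's y. Origin under the middle of the barrel
Not all that is in view belongs to the job. What is shaped like the slice2 but pink or red is not meant.

How it is judged:
At the end, for the whole second after the job is handed in: all four slices lie at rest inside the container (centres within its walls and below its rim); the salt cellar stands upright within 20 mm of where it stood, and the turner, rolling pin and container lid are within 30 mm of where they lay (x of slice1 in the frame of container between -0.05 and 0.05 m and y of slice1 in the frame of container between -0.103 and 0.103 m and z of slice1 in the frame of container between 0 and 0.052 m and linear speed of each of slice1, slice2, slice3, slice4 below 0.02 m/s and x of slice2 in the frame of container between -0.05 and 0.05 m and y of slice2 in the frame of container between -0.103 and 0.103 m and z of slice2 in the frame of container between 0 and 0.052 m and x of slice3 in the frame of container between -0.05 and 0.05 m and y of slice3 in the frame of container between -0.103 and 0.103 m and z of slice3 in the frame of container between 0 and 0.052 m and x of slice4 in the frame of container between -0.05 and 0.05 m and y of slice4 in the frame of container between -0.103 and 0.103 m and z of slice4 in the frame of container between 0 and 0.052 m and distance of salt_cellar from where it was at the start of the episode below 0.02 m and distance of each of turner, rolling_pin, container_lid from where it was at the start of the episode below 0.03 m and angle between salt_cellar's own z axis and vertical below 0.2 rad); the robot touches nothing.
It fails at once if a slice is lifted (its centre more than 20 mm above where it lies on the board) (height (world z) of any of slice1, slice2, slice3, slice4 above 0.109 m).
It fails at once if a slice is pinched, or pressed hard by the fingers (more than 15 N) (contact force between the fingers and slice1 above 15 N or contact force between the fingers and slice2 above 15 N or contact force between the fingers and slice3 above 15 N or contact force between the fingers and slice4 above 15 N).
It fails at once if the salt cellar is shifted more than 20 mm or tipped (distance of salt_cellar from where it was at the start of the episode above 0.02 m or angle between salt_cellar's own z axis and vertical above 0.35 rad).
It fails at once if the turner, rolling pin or container lid is shifted more than 30 mm (distance of any of turner, rolling_pin, container_lid from where it was at the start of the episode above 0.03 m).
It also fails if it takes over 61 s, if anything falls off the work surface, if the arm or the gripper's body presses on something with over 40 N, if the wrist force passes 120 N, or if a joint passes its speed limit or range.

## Working session

There is one attempt and no reset: what is moved stays moved. The work goes in short steps, Python scripts to look and compute and a tool call to move; the robot and the scene stay as the last step left them, time stands still between calls to the robot, and variables do not carry over. Pictures are saved under pics/ and viewed, and the job is handed in when it is done.

Besides the shell and the picture viewer there is one more tool, called after ">>>" as name(argument=value, ...) on one line, values as JSON. drive_tool: Moves the arm, as the interface text tells. Its arguments: {"type":"object","properties":{"steps":{"type":"array"},"claw":{"type":"number"}},"required":["steps"]}

```bash
mkdir -p pics; ls; python3 - <<'E'
from workcell import manip, eyes
import cv2
print(manip.observe())
for n in ["scene","top","wrist"]:
    c=eyes.capture(n)
    cv2.imwrite(f"pics/{n}0.png",c["frame"][:,:,::-1])
    print(n,c["mtx"].tolist(),c["k1"],c["eye"],c["rotation"])
E
```

```text
pics
{'time': 0.0, 'joint_positions': array([-1.30299224e+00,  3.42737731e-01,  1.52504996e+00, -6.71044664e-06,
        1.27541279e+00, -1.46026094e-01]), 'joint_velocities': array([-5.38611935e-04, -8.28923901e-05, -2.50406231e-04, -1.99899892e-03,
       -2.71100088e-04,  1.44104820e-04]), 'joint_torque': array([-4.32237775e-04, -4.31237054e+01, -2.44223982e+01,  7.17594847e-02,
        5.59428404e-02, -1.65151228e-04]), 'eef_pos': array([ 0.2110041 , -0.48026386,  0.22602569]), 'orientation': array([-3.14000100e+00, -2.27602766e-04,  4.13831961e-01]), 'wrist_force': array([ 0.02710578,  0.25500329, -0.54727746]), 'wrist_torque': array([ 0.011945  , -0.03058266, -0.01318963]), 'gripper_width': 0.09178180971618254}
scene [[601.6221919606604, 0.0, 321.9526642333047], [0.0, 601.6221919606604, 240.4412744211837], [0.0, 0.0, 1.0]] -0.18608148124074742 [1.57574039 0.3030704  1.43203624] [ 0.64977874 -0.01079823  1.8522893 ]
top [[452.8813830464003, 0.0, 316.8151771945233], [0.0, 452.8813830464003, 238.81960545992382], [0.0, 0.0, 1.0]] 0.025602502613422957 [0.4865675  0.04600359 1.12582423] [ 0.08865071 -0.00506421 -1.57725077]
wrist [[371.3557688683042, 0.0, 319.79348425844245], [0.0, 371.3557688683042, 240.372379801908], [0.0, 0.0, 1.0]] -0.014355793792275721 [ 0.28559154 -0.4468911   0.38443197] [-3.01315909e-01  1.12412110e-03 -1.15743284e+00]
```

View pics/top0.png

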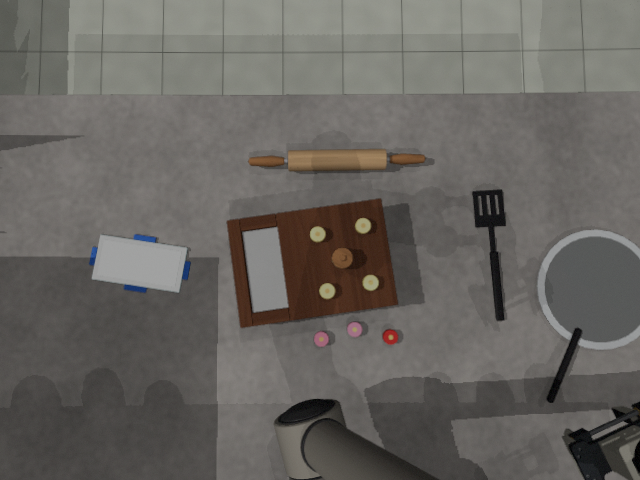

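View pics/scene0.png

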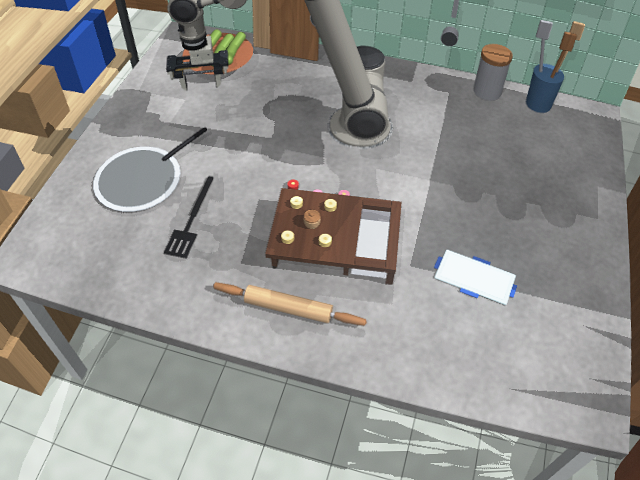

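The top view shows the four cream slices on the board at about (318,234), (363,226), (371,283) and (327,291). The salt cellar is at (342,258), and the opening spans x≈245–288. The pink and red pieces at (321,339), (355,329) and (390,337) are decoys on the counter, off the board. Next I'll measure.

```bash
cat > h.py <<'E'
import numpy as np, cv2
from scipy.spatial.transform import Rotation as Rn
from workcell import manip, eyes
def rot(c):
    r=np.asarray(c["rotation"],float)
    return r if r.shape==(3,3) else Rn.from_euler("xyz",r).as_matrix()
def ray(c,uv,z):
    K=c["mtx"]; d=np.array([(uv[0]-K[0][2])/K[0][0],(uv[1]-K[1][2])/K[1][1]]); p=d.copy()
    for _ in range(20): p=d/(1+c["k1"]*(p@p))
    v=rot(c)@np.array([p[0],-p[1],-1.]); e=np.asarray(c["eye"])
    return e+v*(z-e[2])/v[2]
def proj(c,P):
    q=rot(c).T@(np.asarray(P)-c["eye"]); p=np.array([q[0],-q[1]])/-q[2]
    p=p*(1+c["k1"]*(p@p)); K=c["mtx"]; return np.array([K[0][0]*p[0]+K[0][2],K[1][1]*p[1]+K[1][2]])
def blobs(f,lo,hi,amin=30):
    h=cv2.cvtColor(f,cv2.COLOR_RGB2HSV); m=cv2.inRange(h,lo,hi)
    n,l,s,ce=cv2.connectedComponentsWithStats(m)
    return m,[(ce[i],s[i]) for i in range(1,n) if s[i][4]>=amin]
E
python3 - <<'E'
from h import *
c=eyes.capture("top"); f=c["frame"]
for p in [(318,234),(342,258),(310,260),(232,270),(265,270),(321,339)]: print(p,f[p[1],p[0]],cv2.cvtColor(f[p[1]:p[1]+1,p[0]:p[0]+1],cv2.COLOR_RGB2HSV)[0,0])
m,b=blobs(f,(18,40,110),(40,255,255),40)
for ce,s in b: print(ce.round(1),s, ray(c,ce,0.098).round(4))
print(ray(c,(342,258),.12))
cv2.imwrite("pics/crop1.png",cv2.resize(f[190:355,220:410],None,fx=4,fy=4,interpolation=cv2.INTER_CUBIC)[:,:,::-1][:600])
for p in [(228,219),(382,200),(397,304),(240,326)]: print(ray(c,p,.08))
E
```

```text
(318, 234) [158 137  87] [ 21 115 158]
(342, 258) [118  82  51] [ 14 145 118]
(310, 260) [66 41 27] [ 11 151  66]
(232, 270) [101  96  93] [ 11  20 101]
(265, 270) [137 137 137] [  0   0 137]
(321, 339) [158 138  87] [ 22 115 158]
[362.6 225.1] [355 218  16  15 192] [ 0.6087 -0.0646  0.098 ]
[317.1 233.6] [310 226  16  16 193] [0.5898 0.0395 0.098 ]
[370.2 282.2] [363 275  16  16 203] [ 0.4787 -0.0798  0.098 ]
[326.8 290.6] [319 283  16  16 199] [0.4606 0.0185 0.098 ]
[ 0.5328188  -0.01534419  0.12      ]
[0.62694393 0.2461012  0.08      ]
[ 0.6696222 -0.1127665  0.08     ]
[ 0.42866037 -0.14239999  0.08      ]
[0.38153705 0.21604697 0.08      ]
```

View pics/crop1.png

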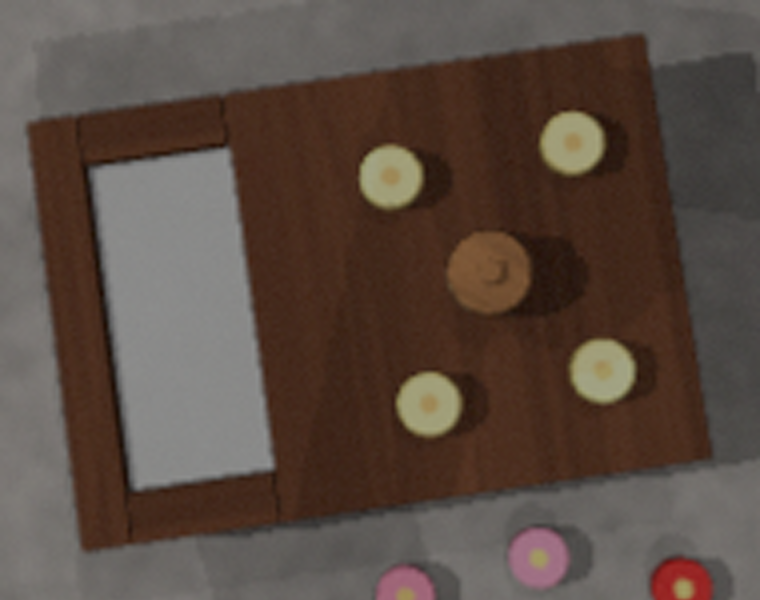

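The crop confirms that the four cream discs with darker cores are on the board, and the pink and red ones are off it. Next I'll get the board frame and the positions in it.

```bash
python3 - <<'E'
from h import *
c=eyes.capture("top"); f=c["frame"]
h=cv2.cvtColor(f,cv2.COLOR_RGB2HSV)
m=cv2.inRange(h,(0,100,20),(20,255,140)); m[:195]=0;m[330:]=0;m[:,:222]=0;m[:,402:]=0
m=cv2.morphologyEx(m,cv2.MORPH_OPEN,np.ones((3,3)))
n,l,s,ce=cv2.connectedComponentsWithStats(m); i=1+np.argmax(s[1:,4]); m=(l==i).astype(np.uint8)
ct=max(cv2.findContours(m,cv2.RETR_EXTERNAL,cv2.CHAIN_APPROX_NONE)[0],key=cv2.contourArea)[:,0]
P=np.array([ray(c,p,.08)[:2] for p in ct.astype(float)])
r=cv2.minAreaRect((P*1000).astype(np.float32)); print("board",r)
o=cv2.inRange(h,(0,0,100),(180,25,255)); o[:210]=0;o[318:]=0;o[:,:238]=0;o[:,294:]=0
ct=max(cv2.findContours(o,cv2.RETR_EXTERNAL,cv2.CHAIN_APPROX_NONE)[0],key=cv2.contourArea)[:,0]
P2=np.array([ray(c,p,.07)[:2] for p in ct.astype(float)]); r2=cv2.minAreaRect((P2*1000).astype(np.float32)); print("opening",r2)
th=np.deg2rad(r[2]); 
ax=np.array([np.cos(th),np.sin(th)]); 
if abs(ax[1])<.7: ax=np.array([-ax[1],ax[0]])
if ax[1]<0: ax=-ax
ay=np.array([-ax[1],ax[0]]); C=np.array(r[0])/1000
O=C+.0175*ax; print("O",O,"yaw",np.degrees(np.arctan2(ax[1],ax[0])), "opening ctr",[(np.array(r2[0])/1000-O)@a for a in(ax,ay)])
_,b=blobs(f,(18,40,110),(40,255,255),40)
for ce,s in b: p=ray(c,ce,.098)[:2]; print("slice",p.round(4),((p-O)@ax).round(4),((p-O)@ay).round(4))
p=ray(c,(342,258),.122)[:2]; print("cellar",p,(p-O)@ax,(p-O)@ay)
# scene check
c=eyes.capture("scene"); _,b=blobs(c["frame"],(18,40,140),(40,255,255),40)
for ce,s in b:
  p=ray(c,ce,.096)[:2]
  if abs(p[0]-.53)<.15 and abs(p[1])<.2: print("scene",p.round(4),((p-O)@ax).round(4),((p-O)@ay).round(4),s[4])
np.savez("b.npz",O=O,ax=ax,ay=ay)
print(manip.observe()["eef_pos"])
E
```

```text
board ((526.061767578125, 52.75428771972656), (247.74217224121094, 362.2711181640625), 7.894556045532227)
opening ((510.94317626953125, 160.74566650390625), (188.42713928222656, 80.95825958251953), 8.028120040893555)
O [0.52365814 0.07008843] yaw 97.89455604553223 opening ctr [np.float64(0.09154443749205658), np.float64(0.00014264257927807354)]
slice [ 0.6088 -0.0646] -0.1451 -0.0658
slice [0.5898 0.0395] -0.0394 -0.0613
slice [ 0.4787 -0.0799] -0.1424 0.0652
slice [0.4606 0.0185] -0.0424 0.0695
cellar [ 0.53272684 -0.0152222 ] -0.08574769401160495 0.0027346998366799395
scene [ 0.4843 -0.0754] -0.1387 0.0589 105
scene [0.4631 0.0219] -0.0394 0.0666 130
scene [ 0.6108 -0.0616] -0.1424 -0.0682 143
scene [0.5921 0.0416] -0.0377 -0.0639 124
[ 0.21108212 -0.48056112  0.22649365]
```

```bash
cat >> h.py <<'E'
B=np.load("b.npz") if __import__("os").path.exists("b.npz") else None
def plan(*targets):
    s=manip.observe(); R=Rn.from_euler("xyz",s["orientation"]).as_matrix(); p=s["eef_pos"]
    yaw=np.arctan2(B["ax"][1],B["ax"][0]); Rt=Rn.from_euler("xyz",[np.pi,0,yaw]).as_matrix()
    print("t",s["time"],"F",s["wrist_force"].round(1),"w",s["gripper_width"],"board xy",[round(float((p[:2]-B["O"])@B[k]),4) for k in("ax","ay")],"z",p[2].round(4))
    print("turn",np.degrees(Rn.from_matrix(R.T@Rt).as_rotvec()).round(2))
    for x,y,z in targets:
        w=np.r_[B["O"]+x*B["ax"]+y*B["ay"],z]; print((x,y,z),"->",(R.T@(w-p)).round(4))
E
python3 -c "
from h import *
plan((-.077,-.062,.2),(-.077,-.062,.085))"
```

```text
t 0.3 F [-0.  -0.9  0.8] w 0.09127782925444501 board xy [-0.5025, 0.3852] z 0.2265
turn [-2.000e-02 -2.000e-02 -7.419e+01]
(-0.077, -0.062, 0.2) -> [ 0.5463 -0.2875  0.0267]
(-0.077, -0.062, 0.085) -> [ 0.5463 -0.2874  0.1417]
```

>>> drive_tool(steps=[0.05,-0.024,0,0,0,-7,0.1,-0.048,0,0,0,-14,0.15,-0.072,0,0,0,-21,0.2,-0.096,0,0,0,-28,0.25,-0.12,0,0,0,-35,0.3,-0.15,0,0,0,-42,0.35,-0.175,0,0,0,-49,0.4,-0.2,0,0,0,-56,0.45,-0.23,0,0,0,-63,0.5,-0.26,0.01,0,0,-70,0.546,-0.2875,0.027,0,0,-74.2,0.546,-0.2875,0.027,0,0,-74.2,0.546,-0.2875,0.027,0,0,-74.2], claw=22)

```text
time: 1.92
eef_pos: [0.5952, 0.0021, 0.1995]
orientation: [-3.141, -0.0, 1.709]
wrist_force: [-0.3, -0.9, -0.9]
gripper_width: 0.0204
```

```bash
python3 -c "
from h import *
plan((-.077,-.062,.105),(-.077,-.062,.084))
c=eyes.capture('wrist');cv2.imwrite('pics/w1.png',c['frame'][:,:,::-1])"
```

```text
t 1.925 F [-0.3 -0.9 -0.9] w 0.020406949044249202 board xy [-0.0772, -0.0615] z 0.1995
turn [-0.05 -0.01  0.02]
(-0.077, -0.062, 0.105) -> [0.0001 0.0006 0.0945]
(-0.077, -0.062, 0.084) -> [1.000e-04 6.000e-04 1.155e-01]
```

View pics/w1.png

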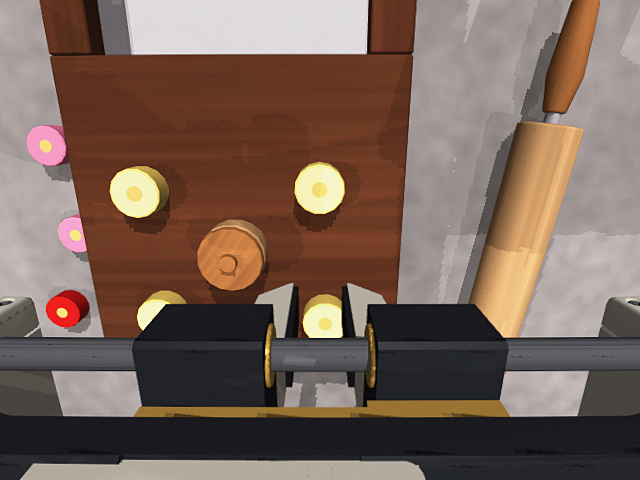

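The wrist view shows slice A at (319,190), centred ahead of the fingers, and the cellar at (230,255), clear to the left. I'll descend.

>>> drive_tool(steps=[0,0.0005,0.04,0,0,0,0,0.0005,0.08,0,0,0,0,0.0005,0.1,0,0,0,0,0.0005,0.1135,0,0,0,0,0.0005,0.1135,0,0,0])

```text
time: 2.6
eef_pos: [0.5953, 0.0007, 0.0863]
orientation: [-3.141, -0.0, 1.707]
wrist_force: [-0.3, 0.4, -0.1]
gripper_width: 0.0204
```

>>> drive_tool(steps=[0.007,0,0,0,0,0,0.014,0,0,0,0,0,0.021,0,0,0,0,0,0.028,0,0,0,0,0,0.035,0,0,0,0,0,0.042,0,0,0,0,0,0.049,0,0,0,0,0])

```text
time: 3.48
eef_pos: [0.5886, 0.0498, 0.0863]
orientation: [-3.141, -0.0, 1.707]
wrist_force: [0.6, 0.2, -0.1]
gripper_width: 0.0198
```

```bash
python3 -c "
from h import *
plan((.03,-.062,.086),(.05,-.062,.086))
c=eyes.capture('wrist');cv2.imwrite('pics/w2.png',c['frame'][:,:,::-1])
c=eyes.capture('top');cv2.imwrite('pics/t2.png',cv2.resize(c['frame'][190:340,220:420],None,fx=4,fy=4)[:,:,::-1])"
```

```text
t 3.475 F [ 0.6  0.2 -0.1] w 0.019823921214522835 board xy [-0.029, -0.0615] z 0.0863
turn [-0.04 -0.01 -0.11]
(0.03, -0.062, 0.086) -> [0.059  0.0003 0.0003]
(0.05, -0.062, 0.086) -> [0.079  0.0003 0.0004]
```

View pics/w2.png

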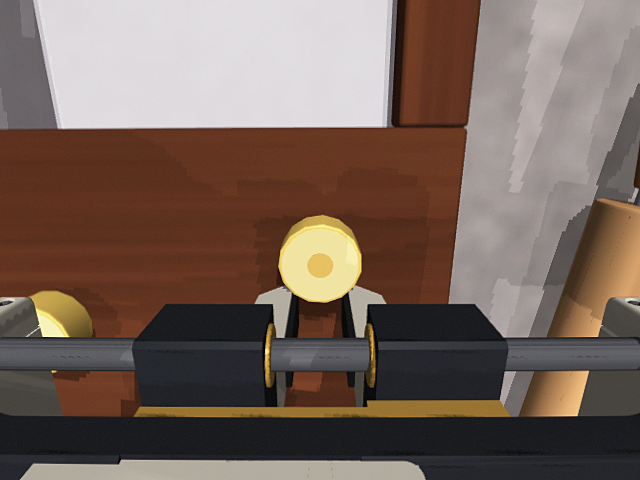

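View pics/t2.png

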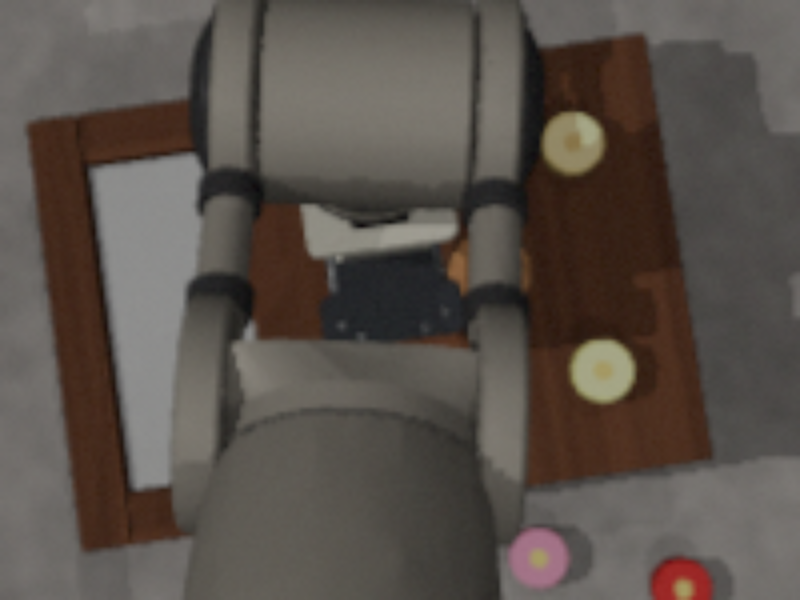

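The slice at (320,258) is cradled squarely between the fingertips and heading straight for the opening. I'll push on to board x≈+50.

>>> drive_tool(steps=[0.007,0,0,0,0,0,0.014,0,0,0,0,0,0.021,0,0,0,0,0,0.028,0,0,0,0,0,0.035,0,0,0,0,0,0.042,0,0,0,0,0,0.049,0,0,0,0,0,0.056,0,0,0,0,0,0.063,0,0,0,0,0,0.07,0,0,0,0,0,0.077,0,0,0,0,0,0.077,0,0,0,0,0,0.077,0,0,0,0,0])

```text
time: 5.2
eef_pos: [0.578, 0.1264, 0.0863]
orientation: [-3.141, -0.0, 1.707]
wrist_force: [-0.1, -0.6, 0.0]
gripper_width: 0.0202
```

```bash
python3 -c "
from h import *
plan((.045,-.062,.19),(-.183,-.065,.19),(-.183,-.065,.086))
c=eyes.capture('wrist');cv2.imwrite('pics/w3.png',c['frame'][:,:,::-1])"
```

```text
t 5.2 F [-0.1 -0.6  0. ] w 0.020157394705039886 board xy [0.0483, -0.0616] z 0.0863
turn [-0.05 -0.02 -0.07]
(0.045, -0.062, 0.19) -> [-0.0032  0.0003 -0.1037]
(-0.183, -0.065, 0.19) -> [-0.2312  0.0036 -0.1038]
(-0.183, -0.065, 0.086) -> [-2.313e-01  3.700e-03  2.000e-04]
```

View pics/w3.png

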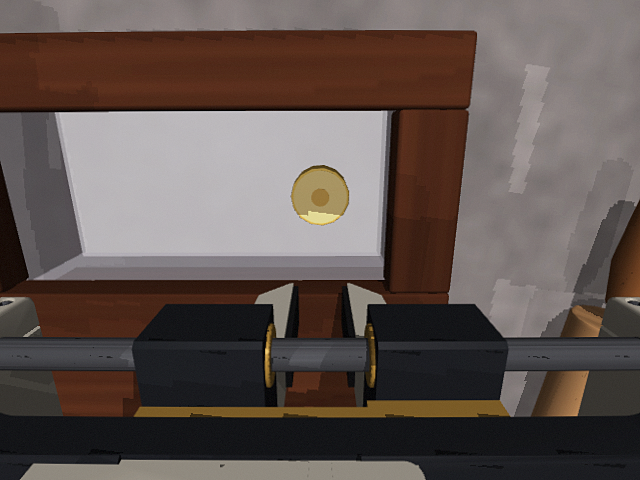

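Slice A lies in the container at (320,195). Now I'll lift, go back over slice B and come down behind it.

>>> drive_tool(steps=[0,0,-0.05,0,0,0,0,0,-0.1,0,0,0,-0.05,0.001,-0.104,0,0,0,-0.1,0.002,-0.104,0,0,0,-0.15,0.003,-0.104,0,0,0,-0.2,0.005,-0.104,0,0,0,-0.231,0.005,-0.104,0,0,0,-0.231,0.005,-0.104,0,0,0])

```text
time: 6.25
eef_pos: [0.6144, -0.1046, 0.1899]
orientation: [-3.14, -0.0, 1.703]
wrist_force: [0.2, 0.2, -0.1]
gripper_width: 0.02
```

```bash
python3 -c "
from h import *
plan((-.183,-.066,.086))
c=eyes.capture('wrist');cv2.imwrite('pics/w4.png',c['frame'][:,:,::-1])"
```

```text
t 6.25 F [ 0.2  0.2 -0.1] w 0.02000757860032644 board xy [-0.1855, -0.0659] z 0.1899
turn [-0.07 -0.   -0.3 ]
(-0.183, -0.066, 0.086) -> [0.0025 0.0002 0.1039]
```

View pics/w4.png

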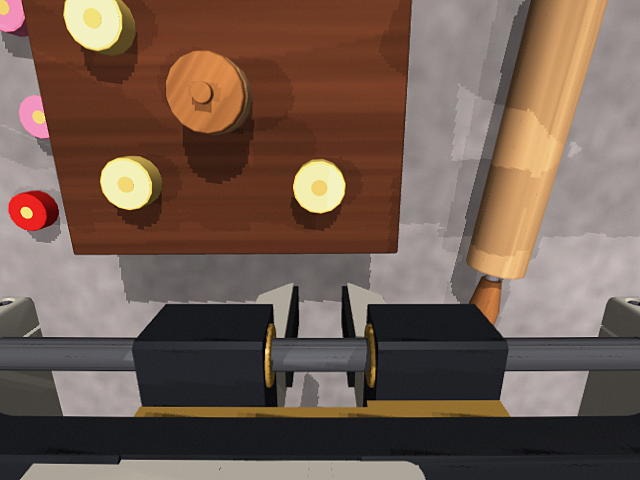

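Slice B is at (319,187), centred ahead of the fingers, and the pin is well clear of the fingers. I'll descend and push.

>>> drive_tool(steps=[0.002,0,0.04,0,0,-0.3,0.002,0,0.08,0,0,-0.3,0.002,0,0.104,0,0,-0.3,0.002,0,0.104,0,0,-0.3,0.008,0,0.104,0,0,-0.3,0.016,0,0.104,0,0,-0.3,0.024,0,0.104,0,0,-0.3,0.032,0,0.104,0,0,-0.3,0.04,0,0.104,0,0,-0.3,0.048,0,0.104,0,0,-0.3,0.056,0,0.104,0,0,-0.3,0.064,-0.001,0.104,0,0,-0.3,0.072,-0.001,0.104,0,0,-0.3,0.08,-0.001,0.104,0,0,-0.3,0.088,-0.001,0.104,0,0,-0.3,0.096,-0.001,0.104,0,0,-0.3])

```text
time: 8.3
eef_pos: [0.6002, -0.0073, 0.086]
orientation: [-3.14, -0.001, 1.71]
wrist_force: [-0.6, -0.5, 0.4]
gripper_width: 0.0206
```

```bash
python3 -c "
from h import *
plan((.048,-.064,.086))
c=eyes.capture('wrist');cv2.imwrite('pics/w5.png',c['frame'][:,:,::-1])"
```

```text
t 8.3 F [-0.6 -0.5  0.4] w 0.020578798306524582 board xy [-0.0872, -0.0652] z 0.086
turn [-0.08 -0.05  0.09]
(0.048, -0.064, 0.086) -> [ 1.352e-01 -1.000e-03  1.000e-04]
```

View pics/w5.png

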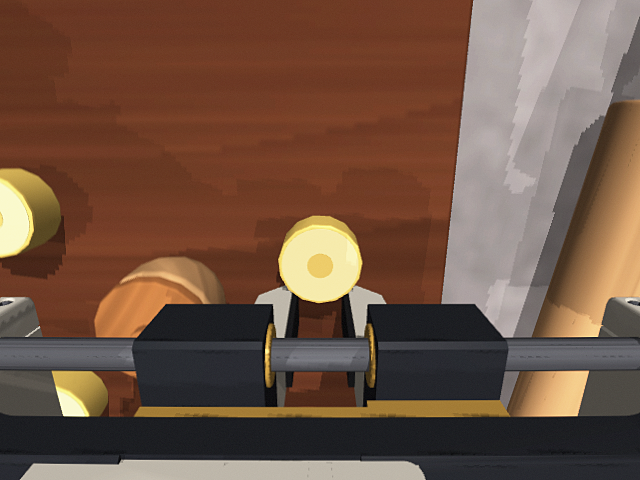

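Slice B is cradled at (320,258), with the cellar untouched at (165,300). I'll push on to the opening, drifting inward a little so it lands beside slice A.

>>> drive_tool(steps=[0.008,0,0,0,0,0,0.016,0,0,0,0,0,0.024,0,0,0,0,0,0.032,0,0,0,0,0,0.04,-0.001,0,0,0,0,0.048,-0.003,0,0,0,0,0.056,-0.005,0,0,0,0,0.064,-0.007,0,0,0,0,0.072,-0.009,0,0,0,0,0.08,-0.011,0,0,0,0,0.088,-0.013,0,0,0,0,0.096,-0.015,0,0,0,0,0.103,-0.016,0,0,0,0,0.11,-0.017,0,0,0,0,0.117,-0.017,0,0,0,0,0.124,-0.017,0,0,0,0,0.13,-0.017,0,0,0,0,0.135,-0.017,0,0,0,0,0.135,-0.017,0,0,0,0])

```text
time: 10.72
eef_pos: [0.5643, 0.1253, 0.0861]
orientation: [-3.14, -0.001, 1.711]
wrist_force: [0.5, -0.1, -0.9]
gripper_width: 0.0202
```

```bash
python3 -c "
from h import *
plan((.045,-.05,.19),(-.080,.068,.19),(-.080,.068,.086))
c=eyes.capture('wrist');cv2.imwrite('pics/w6.png',c['frame'][:,:,::-1])"
```

```text
t 10.725 F [ 0.5 -0.1 -0.9] w 0.020205944315729477 board xy [0.0491, -0.0478] z 0.0861
turn [-0.09 -0.08  0.15]
(0.045, -0.05, 0.19) -> [-0.004   0.002  -0.1039]
(-0.08, 0.068, 0.19) -> [-0.1286 -0.1163 -0.1038]
(-0.08, 0.068, 0.086) -> [-0.1288 -0.1162  0.0002]
```

View pics/w6.png

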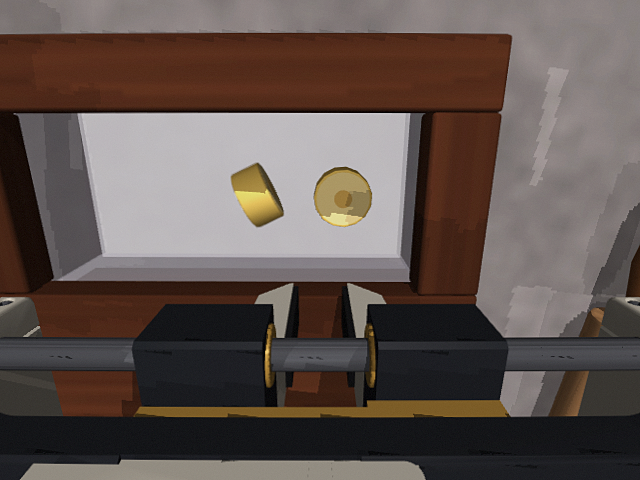

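Slice B is in the container at (257,195), shown on edge and probably still toppling. Slice A is at (342,197). Next is slice C.

>>> drive_tool(steps=[0,0,-0.05,0,0,0,-0.01,-0.01,-0.1,0,0,0,-0.045,-0.045,-0.104,0,0,0,-0.085,-0.085,-0.104,0,0,0,-0.129,-0.116,-0.104,0,0,0,-0.129,-0.116,-0.104,0,0,0,-0.129,-0.116,-0.104,0,0,0])

```text
time: 11.65
eef_pos: [0.4681, -0.019, 0.1905]
orientation: [-3.141, -0.001, 1.71]
wrist_force: [-0.4, -0.4, -0.4]
gripper_width: 0.0202
```

```bash
python3 -c "
from h import *
plan((-.080,.068,.086))
c=eyes.capture('wrist');cv2.imwrite('pics/w7.png',c['frame'][:,:,::-1])"
```

```text
t 11.65 F [-0.4 -0.4 -0.4] w 0.02023792923622716 board xy [-0.0807, 0.0673] z 0.1905
turn [-0.04 -0.08  0.08]
(-0.08, 0.068, 0.086) -> [ 0.0005 -0.0007  0.1045]
```

View pics/w7.png

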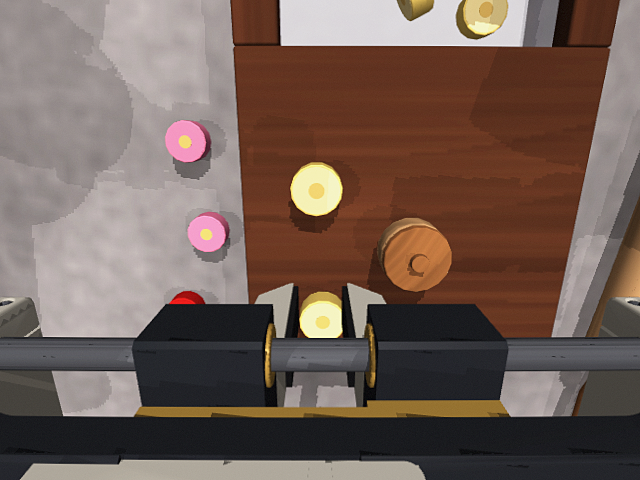

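Slice C is at (316,189), about 1.5 mm left of the finger centre. The cellar is clear at (415,255). I'll shift slightly, descend and push.

>>> drive_tool(steps=[0,-0.002,0.04,0,0,0,0,-0.002,0.08,0,0,0,0,-0.002,0.104,0,0,0,0,-0.002,0.104,0,0,0,0.008,-0.002,0.104,0,0,0,0.016,-0.002,0.104,0,0,0,0.024,-0.002,0.104,0,0,0,0.032,-0.002,0.104,0,0,0,0.04,-0.001,0.104,0,0,0,0.048,-0.001,0.104,0,0,0,0.056,0,0.104,0,0,0,0.064,0.001,0.104,0,0,0])

```text
time: 13.2
eef_pos: [0.4602, 0.0456, 0.0864]
orientation: [-3.141, -0.001, 1.711]
wrist_force: [0.7, 0.3, 1.0]
gripper_width: 0.0206
```

```bash
python3 -c "
from h import *
plan((.048,.062,.086))
c=eyes.capture('wrist');cv2.imwrite('pics/w8.png',c['frame'][:,:,::-1])"
```

```text
t 13.2 F [0.7 0.3 1. ] w 0.0206079497541416 board xy [-0.0155, 0.0662] z 0.0864
turn [-0.05 -0.08  0.15]
(0.048, 0.062, 0.086) -> [0.0635 0.0044 0.0005]
```

View pics/w8.png

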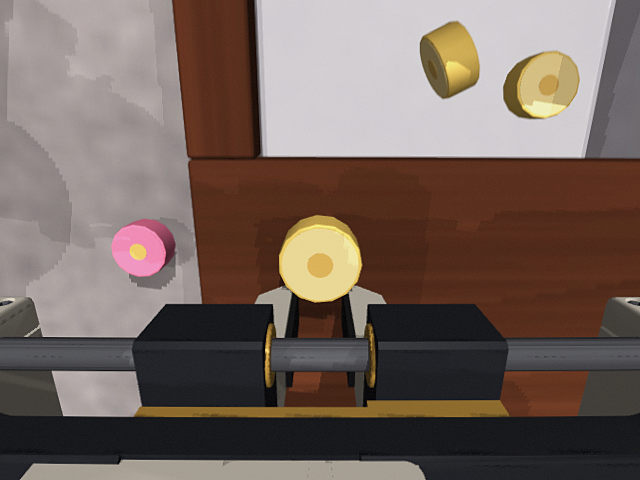

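Slice C is cradled at (320,258) and lined up inside the opening. I'll push on.

>>> drive_tool(steps=[0.007,0.001,0,0,0,0,0.014,0.001,0,0,0,0,0.021,0.002,0,0,0,0,0.028,0.003,0,0,0,0,0.035,0.004,0,0,0,0,0.042,0.004,0,0,0,0,0.049,0.004,0,0,0,0,0.056,0.004,0,0,0,0,0.063,0.004,0,0,0,0,0.063,0.004,0,0,0,0,0.063,0.004,0,0,0,0])

```text
time: 14.62
eef_pos: [0.4552, 0.1092, 0.0865]
orientation: [-3.141, -0.002, 1.711]
wrist_force: [-0.2, 0.6, 0.3]
gripper_width: 0.0203
```

```bash
python3 -c "
from h import *
plan((.045,.062,.19),(-.181,.065,.19))
c=eyes.capture('wrist');cv2.imwrite('pics/w9.png',c['frame'][:,:,::-1])"
```

```text
t 14.625 F [-0.2  0.6  0.3] w 0.020292392853656582 board xy [0.0481, 0.0624] z 0.0865
turn [-0.05 -0.1   0.17]
(0.045, 0.062, 0.19) -> [-0.003   0.0003 -0.1035]
(-0.181, 0.065, 0.19) -> [-0.2289 -0.0033 -0.1039]
```

View pics/w9.png

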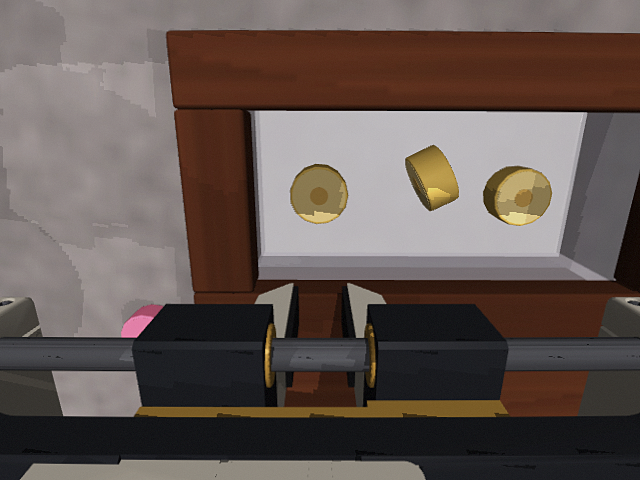

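Three slices are now in the container: C at (319,194), B on edge at (432,178) and A at (517,195). Next is slice D.

>>> drive_tool(steps=[0,0,-0.05,0,0,0,0,0,-0.1,0,0,0,-0.05,0,-0.104,0,0,0,-0.1,-0.001,-0.104,0,0,0,-0.15,-0.002,-0.104,0,0,0,-0.2,-0.003,-0.104,0,0,0,-0.23,-0.003,-0.104,0,0,0,-0.23,-0.003,-0.104,0,0,0,-0.23,-0.003,-0.104,0,0,0])

```text
time: 15.8
eef_pos: [0.4842, -0.1187, 0.1899]
orientation: [-3.14, -0.002, 1.711]
wrist_force: [0.0, 0.6, -0.8]
gripper_width: 0.0203
```

```bash
python3 -c "
from h import *
plan((-.181,.065,.086))
c=eyes.capture('wrist');cv2.imwrite('pics/w10.png',c['frame'][:,:,::-1])"
```

```text
t 15.8 F [ 0.   0.6 -0.8] w 0.020282417200541848 board xy [-0.1816, 0.065] z 0.1899
turn [-0.08 -0.14  0.13]
(-0.181, 0.065, 0.086) -> [3.000e-04 1.000e-04 1.039e-01]
```

View pics/w10.png

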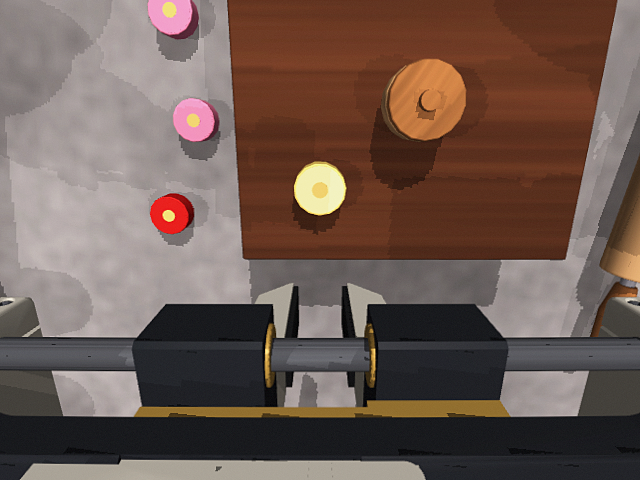

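Slice D is at (320,188), centred, and the cellar's nearest edge at (385,100) leaves about 1 cm clearance. I'll descend and push.

>>> drive_tool(steps=[0,0,0.04,0,0,0,0,0,0.08,0,0,0,0,0,0.104,0,0,0,0,0,0.104,0,0,0,0.008,0,0.104,0,0,0,0.016,0,0.104,0,0,0,0.024,0,0.104,0,0,0,0.032,-0.001,0.104,0,0,0,0.04,-0.001,0.104,0,0,0,0.048,-0.002,0.104,0,0,0,0.056,-0.002,0.104,0,0,0,0.064,-0.002,0.104,0,0,0,0.072,-0.002,0.104,0,0,0,0.08,-0.002,0.104,0,0,0])

```text
time: 17.6
eef_pos: [0.4708, -0.0386, 0.0862]
orientation: [-3.14, -0.002, 1.712]
wrist_force: [0.0, 0.3, 0.5]
gripper_width: 0.02
```

```bash
python3 -c "
from h import *
plan((.048,.062,.086))
c=eyes.capture('wrist');cv2.imwrite('pics/w11.png',c['frame'][:,:,::-1])"
```

```text
t 17.6 F [0.  0.3 0.5] w 0.019986213248399828 board xy [-0.1004, 0.0673] z 0.0862
turn [-0.08 -0.14  0.19]
(0.048, 0.062, 0.086) -> [0.1484 0.0058 0.0005]
```

View pics/w11.png

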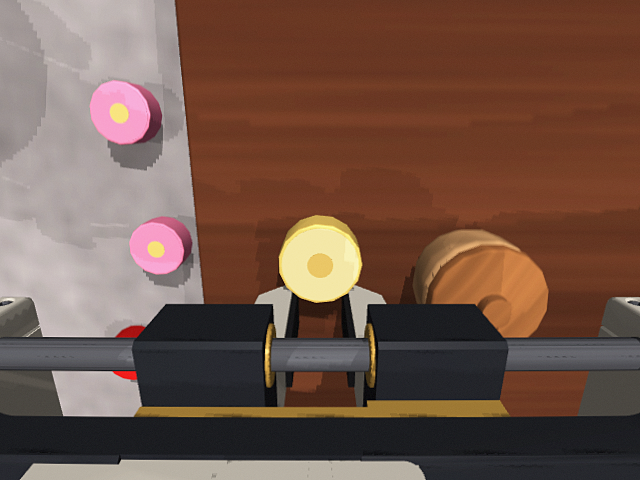

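Slice D is cradled at (320,258), passing the cellar with clear space. I'll push on with a slight inward drift once past it.

>>> drive_tool(steps=[0.008,0,0,0,0,0,0.016,0,0,0,0,0,0.024,0,0,0,0,0,0.032,0,0,0,0,0,0.04,0,0,0,0,0,0.048,0.001,0,0,0,0,0.056,0.003,0,0,0,0,0.064,0.005,0,0,0,0,0.072,0.007,0,0,0,0,0.08,0.009,0,0,0,0,0.088,0.011,0,0,0,0,0.096,0.013,0,0,0,0,0.104,0.015,0,0,0,0,0.112,0.017,0,0,0,0,0.119,0.018,0,0,0,0,0.126,0.019,0,0,0,0,0.133,0.02,0,0,0,0,0.14,0.02,0,0,0,0,0.148,0.02,0,0,0,0,0.148,0.02,0,0,0,0])

```text
time: 20.15
eef_pos: [0.4693, 0.112, 0.0865]
orientation: [-3.14, -0.003, 1.713]
wrist_force: [0.4, -0.7, -1.2]
gripper_width: 0.0203
```

>>> drive_tool(steps=[0,0,-0.04,0,0,0,0,0,-0.08,0,0,0,0,0,-0.12,0,0,0,0,0,-0.12,0,0,0])

```text
time: 20.65
eef_pos: [0.4712, 0.1117, 0.2094]
orientation: [3.137, -0.002, 1.713]
wrist_force: [-0.5, -0.7, -1.2]
gripper_width: 0.0203
```

```bash
python3 -c "
from h import *
plan((-.3,.3,.25))
c=eyes.capture('wrist');cv2.imwrite('pics/w12.png',c['frame'][:,:,::-1])"
```

```text
t 20.65 F [-0.5 -0.7 -1.2] w 0.020263555914770547 board xy [0.0484, 0.0462] z 0.2094
turn [ 0.27 -0.14  0.25]
(-0.3, 0.3, 0.25) -> [-0.3472 -0.2551 -0.0426]
```

View pics/w12.png

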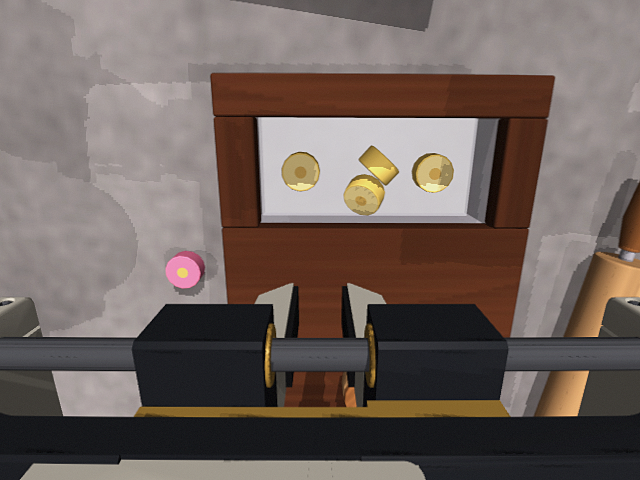

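All four slices are in the container, at (301,172), (364,195), (380,165) and (433,172). I'll move the arm away and check from above.

>>> drive_tool(steps=[-0.04,-0.01,-0.04,0,0,0,-0.08,-0.02,-0.06,0,0,0,-0.12,-0.035,-0.06,0,0,0,-0.16,-0.05,-0.06,0,0,0,-0.2,-0.06,-0.06,0,0,0,-0.24,-0.075,-0.06,0,0,0,-0.28,-0.085,-0.06,0,0,0,-0.32,-0.1,-0.06,0,0,0,-0.36,-0.11,-0.06,0,0,0,-0.4,-0.12,-0.06,0,0,0,-0.44,-0.13,-0.06,0,0,0,-0.44,-0.13,-0.06,0,0,0,-0.44,-0.13,-0.06,0,0,0,-0.44,-0.13,-0.06,0,0,0])

```text
time: 22.45
eef_pos: [0.4038, -0.3414, 0.2658]
orientation: [3.141, -0.004, 1.714]
wrist_force: [0.5, 0.1, 0.8]
gripper_width: 0.0205
```

```bash
python3 -c "
from h import *
plan()
c=eyes.capture('top');f=c['frame'];cv2.imwrite('pics/t12.png',f[:,:,::-1])
cv2.imwrite('pics/t13.png',cv2.resize(f[205:330,225:405],None,fx=4,fy=4,interpolation=cv2.INTER_CUBIC)[:,:,::-1])
o=cv2.imread('pics/top0.png')[:,:,::-1]
# displacement of each bystander by phase correlation / diff
for n,(a,b,w,h) in dict(pin=(245,140,185,40),turner=(465,180,45,145),lid=(85,228,110,70),cellar=(328,244,29,29)).items():
    A=cv2.cvtColor(np.ascontiguousarray(o[b:b+h,a:a+w]),cv2.COLOR_RGB2GRAY);I=cv2.cvtColor(f,cv2.COLOR_RGB2GRAY)[b-8:b+h+8,a-8:a+w+8]
    r=cv2.matchTemplate(I,A,cv2.TM_CCOEFF_NORMED);_,v,_,l=cv2.minMaxLoc(r);print(n,'shift px',l[0]-8,l[1]-8,round(v,3))
"
```

```text
t 22.45 F [0.5 0.1 0.8] w 0.020488735512232403 board xy [-0.3911, 0.1752] z 0.2658
turn [ 0.03 -0.21  0.31]
pin shift px 0 0 0.909
turner shift px 0 0 0.989
lid shift px 0 0 0.999
cellar shift px 0 0 0.986
```

View pics/t12.png

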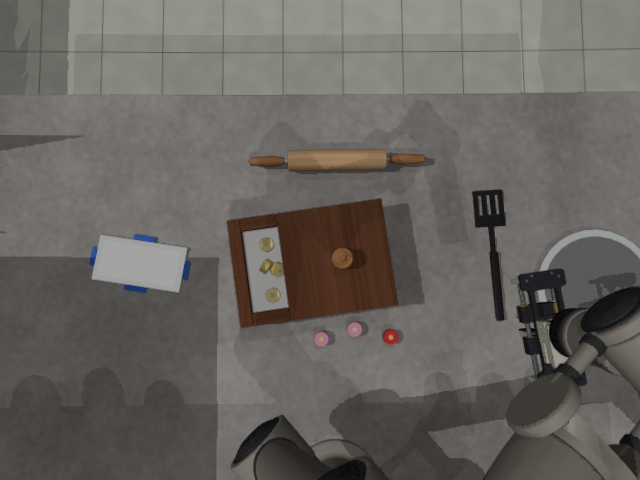

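View pics/t13.png

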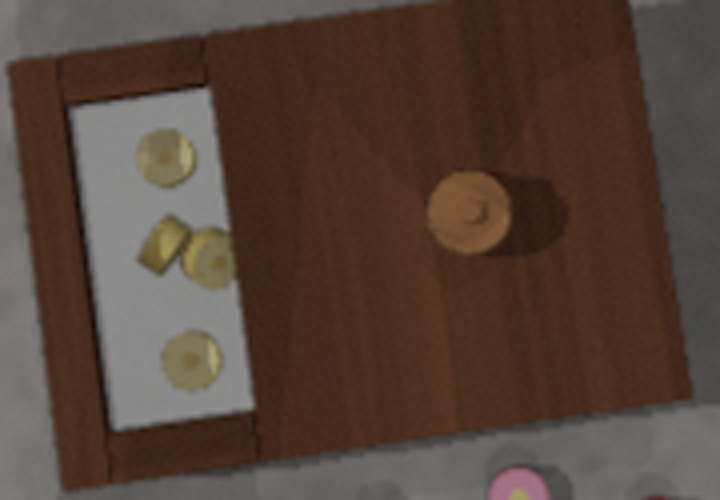

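The top view shows all four slices in the container; one is on edge with D leaning against it. The cellar, pin, turner and lid show no shift. I'll hold for a second and check that the slices are at rest.

>>> drive_tool(steps=[0,0,0,0,0,0,0,0,0,0,0,0,0,0,0,0,0,0,0,0,0,0,0,0,0,0,0,0,0,0,0,0,0,0,0,0,0,0,0,0,0,0,0,0,0,0,0,0,0,0,0,0,0,0,0,0,0,0,0,0,0,0,0,0,0,0,0,0,0,0,0,0])

```text
time: 24.0
eef_pos: [0.4039, -0.3415, 0.2661]
orientation: [3.141, -0.003, 1.714]
wrist_force: [-0.4, 0.5, -0.8]
gripper_width: 0.0199
```

```bash
python3 -c "
from h import *
plan()
o=cv2.imread('pics/t12.png')[:,:,::-1]
f=eyes.capture('top')['frame']
d=cv2.absdiff(np.ascontiguousarray(o),f).max(2)[215:325,235:295]; print('diff max',d.max(), 'px>25:',(d>25).sum(),'mean',d.mean())
_,b=blobs(f[215:325,235:295].copy(),(15,60,60),(40,255,255),20)
for ce,s in b: print((ce+[235,215]).round(1),s[4])
s=eyes.capture('scene')['frame'];cv2.imwrite('pics/s14.png',cv2.resize(s[170:300,240:440],None,fx=4,fy=4,interpolation=cv2.INTER_CUBIC)[:,:,::-1])
"
```

```text
t 24.0 F [-0.4  0.5 -0.8] w 0.019931623192247516 board xy [-0.3912, 0.1752] z 0.2661
turn [ 0.05 -0.18  0.32]
diff max 13 px>25: 0 mean 2.1304545454545454
[266.  244.2] 162
[272.4 267.7] 279
[272.6 294.7] 162
```

View pics/s14.png

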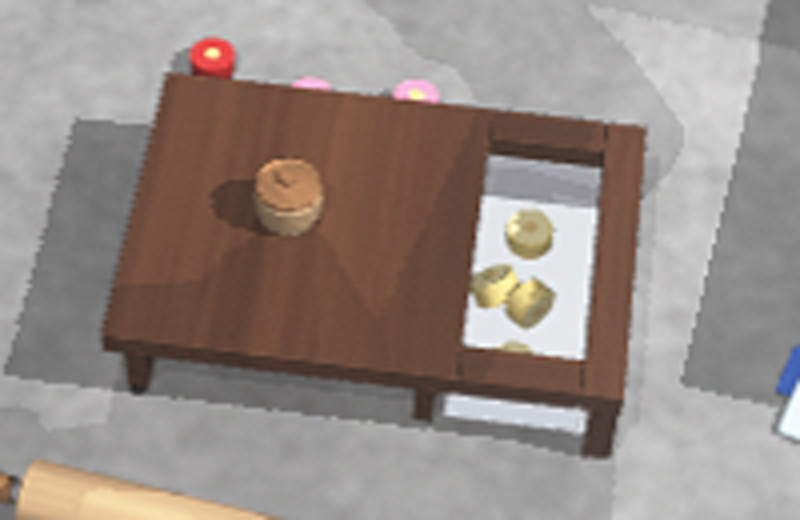

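The scene view shows all four slices low inside the container, the two leaning ones at (495,285) and (530,300), and the cellar upright at (290,195). Nothing moved over 1.5 s, so I'll hand in.

```bash
python3 -c "
from workcell import manip
print(manip.sign_off())"
```

```text
the job is handed in; nothing more can be done
None
```

All four cream plantain slices are in the container, and I handed the job in at about 24 s of the 61 s allowed. I pushed them one at a time, cradled between fingertips held 20 mm apart, and never pinched or lifted one. I left the pink and red look-alikes alone.

- **Slices:** the top and scene views show all four inside the container. One stands on edge with another leaning on it. Two top views 1.5 s apart matched to within image noise, so they are at rest.
- **Other objects:** the salt cellar, turner, rolling pin and lid show no shift (0 px) from the first picture. The rolling pin matched less closely (0.91, against 0.99 for the others), probably because of the arm's shadow.
- **Robot:** the arm is clear of everything. The wrist force, as read at the end of each move, was never above about 1.5 N.

No check failed. The slice heights were judged from the pictures only, because there is no depth reading.

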